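# Clear the drill core from an alabaster vase

## Robot

A 7-joint arm with a two-finger parallel gripper is mounted at the origin on the work surface. World frame = base frame: x ahead of the robot, y to its left, z up, the work surface at z = 0. Lengths are in m, angles in rad, forces in N, time in s.
With the tool pointing down it reaches from about 0.4 to 0.85 m from the base axis. Payload 4.5 kg.
Tool frame: the origin (TCP) lies at the very end of the fingers, on their centre line; the grasp point (between the pads) lies 19 mm behind it; z points along the fingers, y is the line along which they close (so a half turn about z gives the same grasp; the last joint's range is limited). The gripper opens to 88 mm and grips with 3 to 60 N. Pads are 18 mm wide; open, the fingers measure 123 mm over their backs; the gripper's body (75 mm by 187 mm) begins 45 mm behind the grasp point.
Start: joints at [1.258, 0.689, -0.195, 1.565, 0.157, 0.902, -0.215], TCP at [0.212, -0.588, 0.239] pointing down, gripper open.
Joint ranges: [-3.01, 3.01], [-0.46, 2.08], [-1.47, 1.51], [0.13, 2.56], [-1, 4.14], [0.04, 2.09], [-2.66, 2.66]. Speed limits (rad/s): [2.57, 2.57, 3.14, 3.14, 3.14, 3.14, 3.14].

## Interface

Orientations are given as a unit quaternion [x, y, z, w].
In Python, from plant import r gives the robot as it stands. The module is installed in compiled form; this text tells all that it offers.
- The arm moves only by the tool step_arm, never from a script. Its argument "increments" is a list of rows, each a list of 2 entries, a list of its own where there are three numbers: the shift along the world's x, y, z in cm, then the turn, a rotation vector about the world's x, y, z in degrees. A call has exactly 10 rows; each row shifts and turns the commanded pose from where the row before left it; what a row does not reach is not made up. A row lasts 1/10 s, in which the tool goes at most 50 mm and 8.59 degrees, less where a joint would pass 70% of its speed; a pose out of reach is approached as far as the arm can. A call is refused whole if a number of a shift passes 5 or a number of a turn 8.59, either way. A call with a gripper value outside its range is refused whole. "fingers" is the opening, from 0 (shut) to 1 (fully open), set as the call begins (left out, the last holds). The fingers move at their own pace and stop on an object; "grip_force" is the grip in N (left out, the last holds). Time passes only in rows, so rows that do not move let the fingers close, or fill a call up. It gives the time, the measured TCP pose, the force, the opening and the grip force at its end, in the units of the state.
- r.get_state(): the state, without advancing time (a new reading comes with each control period).
- r.snapshot(name): name is "side" or "top"; returns (picture, depth): 420x560x3 uint8, red, green, blue; 420x560 float32, m along the optical axis (not along the pixel's ray), 0 where there is no reading.
- r.calibration(name): a dict with "fov_y" (degrees; the focal length in pixels is half the picture's height over the tangent of half this angle, whatever the lens; pixels are square), "cx", "cy" (the principal point, pixels), "R" (3x3) and "t" (3): a world point X has camera coordinates R X + t. Camera axes: x right, y down, z forward; pixel columns grow to the right and rows downward; lengths in m; the calibration is good to about 2 mm. A picture is of the moment at which its call begins. calibration takes no time and is no camera call.
- r.finish_job(): hands the job in; it is judged then, once.
The state is a dict: "clock": time; "q": joint angles; "qd": joint speeds; "joint_torque": joint torques, N m; "tool_pos": TCP position; "eef_rot": TCP orientation; "contact_force": force on the tool from outside, world axes, zero at the start; "moment": the same for the moment, N m; "opening": opening from 0.0 (shut) to 1.0 (fully open); "finger_force": force on a finger pad.
Only numpy, scipy, OpenCV 4.12 (cv2) and the standard library are available. Lean on these libraries where they do the work, as an engineer would, in place of code of your own. Each camera call takes 0.05 s, during which the arm holds its last target. There are 200 camera calls.

## Task

The drill core in the round-bellied stone vase has been broken loose. Reach down into the vase, lift the core out and stand it upright on the clear floor of the wooden offcuts tray. Leave both the vase and the tall straight beaker beside it standing where they are.

Things in the scene. Friction and masses are not known exactly. Their poses are not given: they have to be found in the camera images.
- vase: Round-bellied vase of honey-coloured alabaster, 98 mm tall, loose, 1.0 kg. Belly 138 mm across at 50 mm height; round open mouth 122 mm outside, the bore just below it 106 mm clear, walls 6 mm; too narrow for a gripper held fully open, so go in with the fingers shut and open them part-way inside. Inner floor 10 mm above its foot, so it is 88 mm deep. Origin: centre of its underside, z up along its axis.
- core_center (a point): Centre of the loose drill core: a smooth pale cylinder of the same stone, 22 mm in diameter and 66 mm tall, about 68 g, standing on end on the inner floor of the round-bellied vase, within 6 mm of the vase's axis. The point is on its axis, half-way up (33 mm above its foot); z along its axis. Its top lies 22 mm below the vase's rim; its upper 20 mm are the part to grip, since farther down a gripper's shoulders may meet the rim.
- tray_floor (a point): Centre of the clear floor, on its upper face (8 mm above the table), of the wooden offcuts tray (220 x 160 x 45 mm outside, fixed to the table, walls 8 mm thick and 45 mm high). The clear floor is 133 mm along the tray's x and 144 mm along its y; a divider as high as the walls separates it from stone offcuts in the +x end. z up.
- beaker: The bystander: tall straight-sided beaker of the same honey-coloured alabaster, 145 mm tall, 100 mm across, bore 88 mm, loose, 1.2 kg. A like core stands in it but is still part of the stone. Origin: centre of its underside, z up. It and the vase stand side by side in either order.

How it is judged:
By the outcome, as a careful person would: the job done as asked, in the order asked, and still so for the second after the job is handed in, with the robot touching nothing.
It also fails if it takes over 45 s, if anything falls off the work surface, if the arm or the gripper's body presses on something with over 40 N, if the wrist force passes 120 N, or if a joint passes its speed limit or range.

## Working session

There is one attempt and no reset: what is moved stays moved. The work goes in short steps, Python scripts to look and compute and a tool call to move; the robot and the scene stay as the last step left them, time stands still between calls to the robot, and variables do not carry over. Pictures are saved under pics/ and viewed, at most 10 in all, crops included, and the job is handed in when it is done.

Besides the shell and the picture viewer there is one more tool, called as name(argument=value, ...) on one line, values as JSON. step_arm: Moves the arm, as the interface text tells. Its arguments: {"type":"object","properties":{"increments":{"type":"array","items":{"type":"array"}},"fingers":{"type":"number"},"grip_force":{"type":"number"}},"required":["increments"]}

```bash
mkdir -p pics
cat > h.py <<'E'
import numpy as np, cv2
from plant import r
def snap(n,f):
    p,d=r.snapshot(n); cv2.imwrite('pics/'+f+'.png',cv2.cvtColor(p,cv2.COLOR_RGB2BGR)); np.savez('pics/'+f,p=p,d=d); return p,d
def cam(n):
    c=r.calibration(n); f=210/np.tan(np.radians(c['fov_y'])/2); return f,c['cx'],c['cy'],np.array(c['R']),np.array(c['t'])
def ray(n,u,v,z):
    f,cx,cy,R,t=cam(n); o=-R.T@t; d=R.T@np.array([(u-cx)/f,(v-cy)/f,1]); return o+d*(z-o[2])/d[2]
def cloud(n,d):
    f,cx,cy,R,t=cam(n); v,u=np.mgrid[:420,:560]; P=np.stack([(u-cx)/f*d,(v-cy)/f*d,d],-1); return (P-t)@R
E
python3 - <<'E'
from h import *
for n in('top','side'):
    snap(n,n+'0'); c=r.calibration(n); print(n,c)
s=r.get_state();print(s['clock'],s['tool_pos'],s['eef_rot'],s['opening'],s['contact_force'])
E
```

```text
top {'fov_y': 45.82537842944774, 'cx': 283.86478166778227, 'cy': 209.88787384624712, 'R': array([[ 0.0119612 , -0.99992167, -0.00368637],
       [-0.98457648, -0.01113395, -0.17460008],
       [ 0.17454536,  0.00571794, -0.98463253]]), 't': array([-0.03970376,  0.5188366 ,  0.86140586])}
side {'fov_y': 54.526119889045845, 'cx': 276.39028393604525, 'cy': 211.22075276906494, 'R': array([[ 0.76329668,  0.64599316,  0.00842698],
       [ 0.38376414, -0.44288012, -0.81029765],
       [-0.5197146 ,  0.62173148, -0.58595793]]), 't': array([-0.38531584, -0.17675577,  1.23484731])}
0.1 [ 0.21218818 -0.5872677   0.23799021] [ 9.84995033e-01  1.72580705e-01 -2.08841461e-04 -8.01372395e-04] 0.9998791118806915 [-0.14337012  0.23335618  1.44828205]
```

View pics/top0.png

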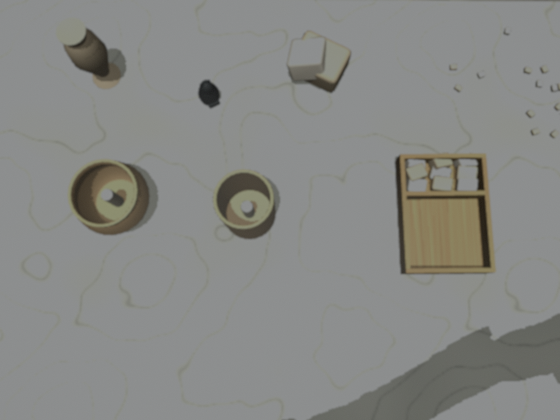

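View pics/side0.png

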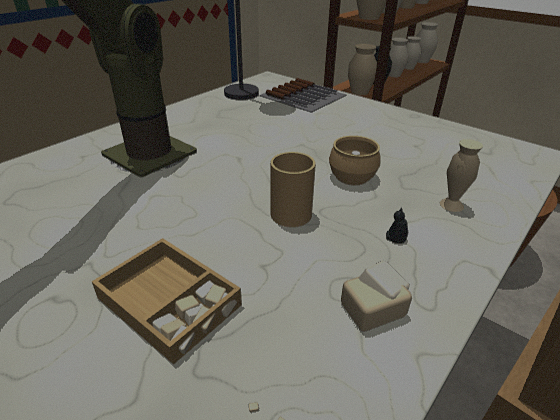

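The top view shows the vase at (108,197) with its core at about (108,195). The beaker is at (245,202) and the tray's clear floor at about (447,232). The side view agrees: the beaker stands between the vase and the tray.

Run:
```python
from h import *
for n,boxes in (('top',dict(vase=(60,145,160,240),beaker=(205,165,285,245))),('side',dict(vase=(322,130,388,190),beaker=(265,145,320,230)))):
    z=np.load('pics/%s0.npz'%n); C=cloud(n,z['d']); p=z['p'].astype(int); ok=z['d']>0
    print(n,'table z',np.median(C[...,2][ok][::7]))
    for k,(a,b,c,e) in boxes.items():
        S=C[b:e,a:c].reshape(-1,3); S=S[ok[b:e,a:c].ravel()]
        h=.098 if k=='vase' else .145
        R=S[abs(S[:,2]-h)<.006]; (x,y),rad=cv2.minEnclosingCircle((R[:,:2]*1000).astype(np.float32))
        A=np.c_[2*R[:,:2],np.ones(len(R))]; s=np.linalg.lstsq(A,(R[:,:2]**2).sum(1),rcond=None)[0]
        print(k,len(R),'max z',S[:,2].max(),'mec',x,y,rad,'fit',s[:2],np.sqrt(s[2]+s[:2]@s[:2]))
        if k=='vase':
            c0=s[:2]; m=(np.hypot(*(S[:,:2]-c0).T)<.03)&(S[:,2]>.055); print('core pts',m.sum(),S[m].mean(0) if m.any() else '',np.ptp(S[m],0) if m.any() else '')
    if n=='top':
        print('core ray',ray(n,108,195,.076))
        for q in((404,190),(485,190),(407,271),(493,271),(401,155),(485,155)): print(q,ray(n,*q,.045),C[q[1],q[0]])
        T=C[200:262,412:485]; print('floor z',np.median(T[...,2]),'depth centre',C[232,447])
im=cv2.imread('pics/top0.png'); cv2.imwrite('pics/crop1.png',np.hstack([cv2.resize(im[150:245,60:160],None,fx=4,fy=4),cv2.resize(im[145:280,395:500],None,fx=3.8,fy=2.815)[:380]]))
```

```text
top table z 0.00017535629721622645
vase 821 max z 0.10184640499006097 mec 538.3489379882812 282.4085388183594 61.00326919555664 fit [0.5380435 0.2815623] 0.05709660199658113
core pts 162 [0.53810765 0.28033068 0.07188214] [0.0215869  0.02170582 0.02354141]
beaker 696 max z 0.1484932138951636 mec 521.0039672851562 33.01292419433594 50.412513732910156 fit [0.52039893 0.03311062] 0.04674683639657515
core ray [0.53717729 0.27864121 0.076     ]
(404, 190) [ 0.55898466 -0.25402034  0.045     ] [ 0.55871188 -0.25372395  0.04623093]
(485, 190) [ 0.56064285 -0.40266888  0.045     ] [ 0.56091041 -0.40315638  0.04380262]
(407, 271) [ 0.41100614 -0.25490191  0.045     ] [ 0.41084323 -0.25419867  0.04790866]
(493, 271) [ 0.41281055 -0.40825803  0.045     ] [ 0.41270334 -0.4074943   0.0468475 ]
(401, 155) [ 0.62559135 -0.25045492  0.045     ] [ 0.6251986  -0.25014087  0.04632623]
(485, 155) [ 0.62728989 -0.40657239  0.045     ] [ 0.62645443 -0.40541889  0.04780314]
floor z 0.008562388991280197 depth centre [ 0.48651082 -0.34012312  0.01212502]
side table z 0.00022167705283973274
vase 297 max z 0.1001387475227663 mec 540.6273193359375 282.7387390136719 62.7491569519043 fit [0.54060647 0.28082172] 0.05715531998348984
core pts 27 [0.54079059 0.28229511 0.07572645] [0.01960994 0.01937906 0.00335773]
beaker 352 max z 0.14745555418984999 mec 522.3513793945312 33.58695983886719 50.692203521728516 fit [0.52296175 0.0320813 ] 0.0467830664523132
```

View pics/crop1.png

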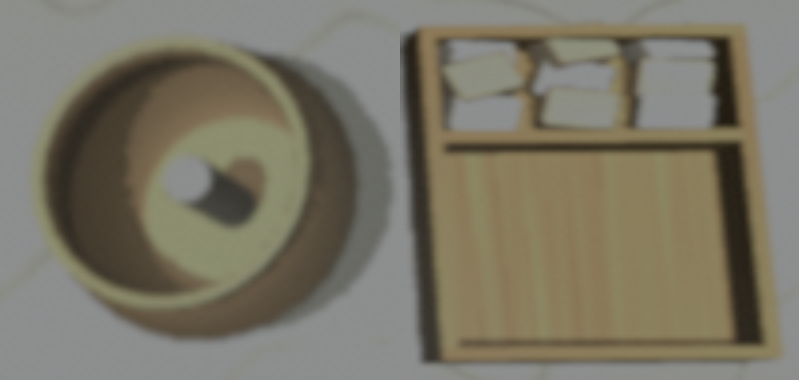

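Two views put the core's top at about (0.539, 0.281, 0.076), on the vase's axis. The tray floor's centre is at about (0.486, -0.330). The heights and radii match the sizes given. I'll travel high with the fingers part open at 0.45, about 40 mm, which is roughly 75 mm over their backs and fits the 106 mm bore.

step_arm(increments=[[[2.4, 2.9, 0.3], [0, 0, 0]], [[2.4, 2.9, 0.3], [0, 0, 0]], [[2.4, 2.9, 0.3], [0, 0, 0]], [[2.4, 2.9, 0.3], [0, 0, 0]], [[2.4, 2.9, 0.3], [0, 0, 0]], [[2.4, 2.9, 0.3], [0, 0, 0]], [[2.4, 2.9, 0.3], [0, 0, 0]], [[2.4, 2.9, 0.3], [0, 0, 0]], [[2.4, 2.9, 0.3], [0, 0, 0]], [[2.4, 2.9, 0.3], [0, 0, 0]]], fingers=0.45, grip_force=15)

```text
clock: 1.1
tool_pos: [0.453, -0.2964, 0.2686]
eef_rot: [0.985, 0.173, -0.0, -0.0]
contact_force: [1.1, -0.1, 0.5]
opening: 0.451
finger_force: 0.0
```

step_arm(increments=[[[0.4, 2.9, 0], [0, 0, 0]], [[0.4, 2.9, 0], [0, 0, 0]], [[0.4, 2.9, 0], [0, 0, 0]], [[0.4, 2.9, 0], [0, 0, 0]], [[0.4, 2.9, 0], [0, 0, 0]], [[0.4, 2.9, 0], [0, 0, 0]], [[0.4, 2.9, 0], [0, 0, 0]], [[0.4, 2.9, 0], [0, 0, 0]], [[0.4, 2.9, 0], [0, 0, 0]], [[0.4, 2.9, 0], [0, 0, 0]]])

```text
clock: 2.1
tool_pos: [0.4922, -0.0067, 0.2685]
eef_rot: [0.985, 0.173, -0.0, 0.0]
contact_force: [0.7, 0.5, 0.0]
opening: 0.448
finger_force: 0.0
```

step_arm(increments=[[[0.4, 2.9, 0], [0, 0, 0]], [[0.4, 2.9, 0], [0, 0, 0]], [[0.4, 2.9, 0], [0, 0, 0]], [[0.4, 2.9, 0], [0, 0, 0]], [[0.4, 2.9, 0], [0, 0, 0]], [[0.4, 2.9, 0], [0, 0, 0]], [[0.4, 2.9, 0], [0, 0, 0]], [[0.4, 2.9, 0], [0, 0, 0]], [[0.4, 2.5, 0], [0, 0, 0]], [[0, 0, 0], [0, 0, 0]]])

```text
clock: 3.1
tool_pos: [0.5276, 0.2541, 0.2683]
eef_rot: [0.984, 0.176, -0.0, -0.002]
contact_force: [0.5, 0.1, -0.8]
opening: 0.446
finger_force: 0.0
```

step_arm(increments=[[[0.6, 1.4, 0], [0, 0, 0]], [[0.5, 1.3, -1], [0, 0, 0]], [[0, 0, -2], [0, 0, 0]], [[0, 0, -2.5], [0, 0, 0]], [[0, 0, -2.5], [0, 0, 0]], [[0, 0, -2.5], [0, 0, 0]], [[0, 0, -2.5], [0, 0, 0]], [[0, 0, -2], [0, 0, 0]], [[0, 0, -0.8], [0, 0, 0]], [[0, 0, 0], [0, 0, 0]]])

```text
clock: 4.1
tool_pos: [0.5386, 0.2754, 0.1093]
eef_rot: [0.985, 0.172, -0.001, 0.001]
contact_force: [-0.6, -0.6, 0.9]
opening: 0.451
finger_force: 0.0
```

Run:
```python
from h import *
s=r.get_state();print(s['clock'],s['tool_pos'],s['q'])
snap('side','s1');snap('top','t1')
a=cv2.imread('pics/s1.png')[60:210,290:430];b=cv2.imread('pics/t1.png')[120:270,40:180]
cv2.imwrite('pics/crop2.png',np.hstack([cv2.resize(x,(400,428)) for x in(a,b)]))
```

```text
4.1 [0.53863378 0.27544507 0.10927549] [-0.48516953  0.83467435 -0.11317774  1.73113954  0.15179573  0.58735129
 -1.9124387 ]
```

View pics/crop2.png

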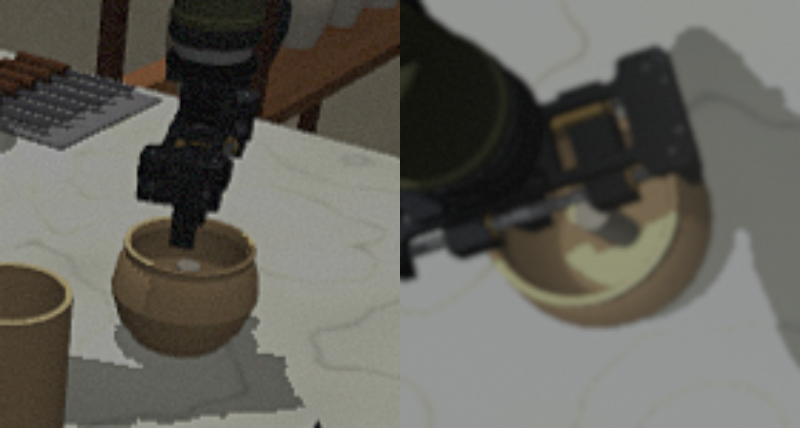

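Side crop: the finger is over the mouth with the core's top just below it, at crop (190,265). Top crop: the core at (592,213) lies between the fingers. I'll shift y by +0.5 cm and go down.

step_arm(increments=[[[0, 0.5, 0], [0, 0, 0]], [[0, 0, -0.5], [0, 0, 0]], [[0, 0, -0.8], [0, 0, 0]], [[0, 0, -0.8], [0, 0, 0]], [[0, 0, -0.8], [0, 0, 0]], [[0, 0, -0.8], [0, 0, 0]], [[0, 0, -0.8], [0, 0, 0]], [[0, 0, -0.8], [0, 0, 0]], [[0, 0, -0.8], [0, 0, 0]], [[0, 0, 0], [0, 0, 0]]])

```text
clock: 5.2
tool_pos: [0.5387, 0.2808, 0.0485]
eef_rot: [0.985, 0.173, -0.001, 0.0]
contact_force: [-1.0, -0.1, -0.7]
opening: 0.447
finger_force: 0.0
```

step_arm(increments=[[[0, 0, 0], [0, 0, 0]], [[0, 0, 0], [0, 0, 0]], [[0, 0, 0], [0, 0, 0]], [[0, 0, 0], [0, 0, 0]], [[0, 0, 0], [0, 0, 0]], [[0, 0, 0], [0, 0, 0]], [[0, 0, 0], [0, 0, 0]], [[0, 0, 0], [0, 0, 0]], [[0, 0, 0], [0, 0, 0]], [[0, 0, 0], [0, 0, 0]]], fingers=0, grip_force=15)

```text
clock: 6.2
tool_pos: [0.5397, 0.2814, 0.05]
eef_rot: [0.985, 0.173, 0.0, -0.0]
contact_force: [-0.1, 0.4, 4.4]
opening: 0.242
finger_force: 14.7
```

The opening is 21 mm, so the core is gripped. I'll lift gently.

step_arm(increments=[[[0, 0, 0.3], [0, 0, 0]], [[0, 0, 0.6], [0, 0, 0]], [[0, 0, 0.8], [0, 0, 0]], [[0, 0, 1], [0, 0, 0]], [[0, 0, 1], [0, 0, 0]], [[0, 0, 1], [0, 0, 0]], [[0, 0, 1], [0, 0, 0]], [[0, 0, 0.8], [0, 0, 0]], [[0, 0, 0.5], [0, 0, 0]], [[0, 0, 0], [0, 0, 0]]], grip_force=20)

```text
clock: 7.2
tool_pos: [0.5399, 0.2814, 0.1206]
eef_rot: [0.985, 0.172, 0.001, -0.0]
contact_force: [-0.6, 0.3, -0.5]
opening: 0.24
finger_force: 19.7
```

Run:
```python
from h import *
snap('side','s2');snap('top','t2')
a=cv2.imread('pics/s2.png')[60:210,290:430];b=cv2.imread('pics/t2.png')[120:270,40:180]
cv2.imwrite('pics/crop3.png',np.hstack([cv2.resize(x,(400,428)) for x in(a,b)]))
```

```text
(no output)
```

View pics/crop3.png

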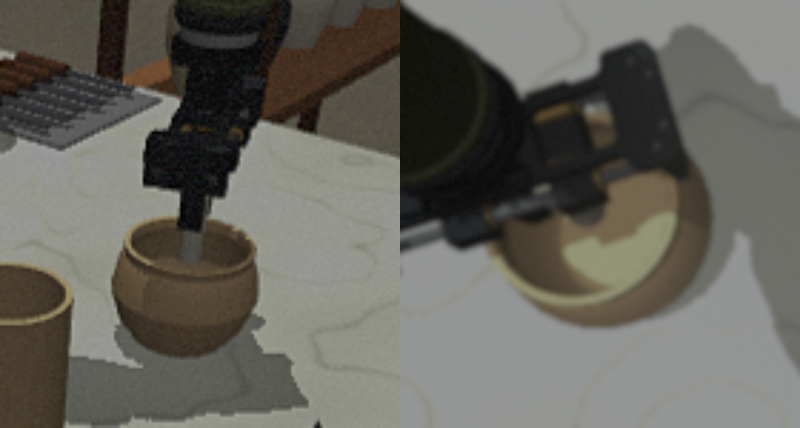

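The core now hangs from the fingers at crop (190,245), and the vase hasn't moved. I'll go up, then across well above the beaker.

step_arm(increments=[[[0, 0, 0.8], [0, 0, 0]], [[0, 0, 1.5], [0, 0, 0]], [[0, 0, 2], [0, 0, 0]], [[0, 0, 2], [0, 0, 0]], [[0, 0, 2], [0, 0, 0]], [[0, 0, 2], [0, 0, 0]], [[0, 0, 2], [0, 0, 0]], [[0, 0, 1.7], [0, 0, 0]], [[0, -0.4, 1], [0, 0, 0]], [[0, -0.7, 0], [0, 0, 0]]])

```text
clock: 8.3
tool_pos: [0.5399, 0.2707, 0.271]
eef_rot: [0.985, 0.173, 0.001, -0.001]
contact_force: [-0.5, 0.4, 0.4]
opening: 0.24
finger_force: 19.7
```

step_arm(increments=[[[-0.1, -1.5, 0], [0, 0, 0]], [[-0.2, -2, 0], [0, 0, 0]], [[-0.2, -2.3, 0], [0, 0, 0]], [[-0.2, -2.3, 0], [0, 0, 0]], [[-0.2, -2.3, 0], [0, 0, 0]], [[-0.2, -2.3, 0], [0, 0, 0]], [[-0.2, -2.3, 0], [0, 0, 0]], [[-0.2, -2.3, 0], [0, 0, 0]], [[-0.2, -2.3, 0], [0, 0, 0]], [[-0.2, -2.3, 0], [0, 0, 0]]])

```text
clock: 9.3
tool_pos: [0.519, 0.0485, 0.2686]
eef_rot: [0.985, 0.172, -0.001, 0.0]
contact_force: [-0.7, -0.3, 0.2]
opening: 0.247
finger_force: 19.7
```

step_arm(increments=[[[-0.2, -2.3, 0], [0, 0, 0]], [[-0.2, -2.3, 0], [0, 0, 0]], [[-0.2, -2.3, 0], [0, 0, 0]], [[-0.2, -2.3, 0], [0, 0, 0]], [[-0.2, -2.3, 0], [0, 0, 0]], [[-0.2, -2.3, 0], [0, 0, 0]], [[-0.2, -2.3, 0], [0, 0, 0]], [[-0.2, -2.3, 0], [0, 0, 0]], [[-0.2, -2.3, 0], [0, 0, 0]], [[-0.2, -2.3, 0], [0, 0, 0]]])

```text
clock: 10.3
tool_pos: [0.4984, -0.1808, 0.2686]
eef_rot: [0.985, 0.172, -0.001, -0.0]
contact_force: [-0.1, 0.1, -0.7]
opening: 0.242
finger_force: 19.7
```

step_arm(increments=[[[-0.2, -2.3, 0], [0, 0, 0]], [[-0.2, -2.3, 0], [0, 0, 0]], [[-0.2, -2.3, 0], [0, 0, 0]], [[-0.2, -2.3, 0], [0, 0, 0]], [[-0.2, -2, 0], [0, 0, 0]], [[-0.2, -2, 0], [0, 0, 0]], [[-0.2, -1.5, 0], [0, 0, 0]], [[-0.1, -0.8, 0], [0, 0, 0]], [[0, 0, 0], [0, 0, 0]], [[0, 0, 0], [0, 0, 0]]])

```text
clock: 11.3
tool_pos: [0.4854, -0.3328, 0.2695]
eef_rot: [0.985, 0.173, -0.0, -0.001]
contact_force: [0.6, -0.1, -0.5]
opening: 0.243
finger_force: 19.7
```

step_arm(increments=[[[0, 0.1, -1], [0, 0, 0]], [[0, 0.1, -2.5], [0, 0, 0]], [[0, 0, -3], [0, 0, 0]], [[0, 0, -3], [0, 0, 0]], [[0, 0, -3], [0, 0, 0]], [[0, 0, -3], [0, 0, 0]], [[0, 0, -2.5], [0, 0, 0]], [[0, 0, -1.5], [0, 0, 0]], [[0, 0, -0.9], [0, 0, 0]], [[0, 0, 0], [0, 0, 0]]])

```text
clock: 12.3
tool_pos: [0.4853, -0.3311, 0.065]
eef_rot: [0.985, 0.173, -0.0, -0.0]
contact_force: [0.5, 0.6, 0.5]
opening: 0.242
finger_force: 19.7
```

Run:
```python
from h import *
snap('side','s3');print(r.get_state()['tool_pos'])
a=cv2.imread('pics/s3.png')[190:370,80:260]
cv2.imwrite('pics/crop4.png',cv2.resize(a,(590,590)))
```

```text
[ 0.48574937 -0.33162195  0.06590772]
```

View pics/crop4.png

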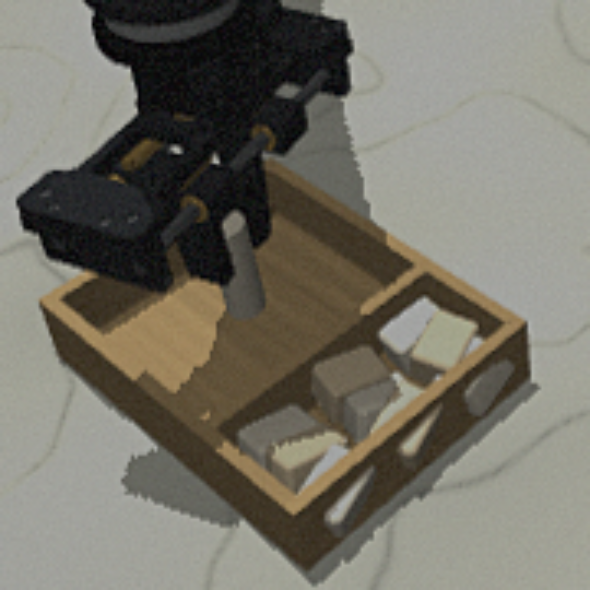

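The core is held above the tray floor at crop (245,270), and it looks slightly tilted: its foot is to the right of its top. I'll measure the tilt. The core can only pivot about the closing line.

Run:
```python
from h import *
z=np.load('pics/s3.npz');p=z['p'];C=cloud('side',z['d'])
hsv=cv2.cvtColor(p,cv2.COLOR_RGB2HSV).astype(int)
m=np.zeros((420,560),np.uint8);s=(slice(250,290),slice(144,166))
m[s]=((hsv[...,1]<70)&(hsv[...,2]>55))[s]
n,l,st,_=cv2.connectedComponentsWithStats(m);k=1+st[1:,4].argmax();M=l==k;print(st[k])
f,cx,cy,R,t=cam('side')
rows=[(v,np.where(M[v])[0].mean(),M[v].sum()) for v in range(250,290) if M[v].sum()>4]
for q in rows[::3]:print(np.round(q,1))
a=np.array([q for q in rows if 262<=q[0]<=281]);g=np.polyfit(a[:,0],a[:,1],1)[0];print('du/dv core',g)
def pr(X):
    c=R@X+t;return np.array([f*c[0]/c[2]+cx,f*c[1]/c[2]+cy])
tx=np.array([.94,.34,0]);c=np.array([.4855,-.331,.075])
for deg in range(-25,26,5):
    ax=np.array([0,0,1.])*np.cos(np.radians(deg))+tx*np.sin(np.radians(deg))
    d=pr(c-.06*ax)-pr(c);print(deg,d[0]/d[1])
P=C[M];P=P[P[:,2]>.02];u=np.linalg.svd(P-P.mean(0),full_matrices=False)[2][0];print('cloud axis',u*np.sign(u[2]),P.mean(0),P[:,2].min(),P[:,2].max())
```

```text
[147 254  14  34 273]
[256.  151.5   6. ]
[259. 151.   7.]
[262.  151.5   8. ]
[265. 153.   7.]
[268. 154.   7.]
[271. 154.   7.]
[274.  154.5   8. ]
[277. 153.  13.]
[280. 154.  13.]
[283.  154.5  12. ]
[286. 154.   7.]
du/dv core 0.09248120300751875
-25 0.6722378705601716
-20 0.5870768795906007
-15 0.5022937207639222
-10 0.41658668477421756
-5 0.3285964958096352
0 0.23681753974787476
5 0.1394885403949364
10 0.03444476184940344
15 -0.08109669068510375
20 -0.21086743433936986
25 -0.3600842086276383
cloud axis [0.04358112 0.05185444 0.99770326] [ 0.49418537 -0.33222928  0.06104026] 0.02597997846738896 0.13505897637522005
```

The core's right edge slopes 0.22 px/px against 0.237 for a true vertical, so it is upright to about 1°. The low centre-line slope comes from the finger hiding part of it. The foot is at z≈0.026, 18 mm above the tray floor. I'll lower it.

step_arm(increments=[[[0, 0, -0.3], [0, 0, 0]], [[0, 0, -0.3], [0, 0, 0]], [[0, 0, -0.3], [0, 0, 0]], [[0, 0, -0.2], [0, 0, 0]], [[0, 0, -0.2], [0, 0, 0]], [[0, 0, -0.1], [0, 0, 0]], [[0, 0, -0.1], [0, 0, 0]], [[0, 0, -0.1], [0, 0, 0]], [[0, 0, 0], [0, 0, 0]], [[0, 0, 0], [0, 0, 0]]])

```text
clock: 13.35
tool_pos: [0.4854, -0.3318, 0.0497]
eef_rot: [0.985, 0.173, 0.0, 0.0]
contact_force: [0.1, 0.7, -0.3]
opening: 0.244
finger_force: 19.7
```

step_arm(increments=[[[0, 0, -0.1], [0, 0, 0]], [[0, 0, 0], [0, 0, 0]], [[0, 0, -0.1], [0, 0, 0]], [[0, 0, 0], [0, 0, 0]], [[0, 0, 0], [0, 0, 0]], [[0, 0, 0], [0, 0, 0]], [[0, 0, 0], [0, 0, 0]], [[0, 0, 0], [0, 0, 0]], [[0, 0, 0], [0, 0, 0]], [[0, 0, 0], [0, 0, 0]]])

```text
clock: 14.35
tool_pos: [0.4856, -0.3318, 0.0479]
eef_rot: [0.985, 0.173, 0.0, 0.0]
contact_force: [-0.2, 1.6, 6.6]
opening: 0.245
finger_force: 19.7
```

Contact shows at 6.6 N. I'll ease the grip so the foot settles flat, then open slowly.

step_arm(increments=[[[0, 0, 0], [0, 0, 0]], [[0, 0, 0], [0, 0, 0]], [[0, 0, 0], [0, 0, 0]], [[0, 0, 0], [0, 0, 0]], [[0, 0, 0], [0, 0, 0]], [[0, 0, 0], [0, 0, 0]], [[0, 0, 0], [0, 0, 0]], [[0, 0, 0], [0, 0, 0]], [[0, 0, 0], [0, 0, 0]], [[0, 0, 0], [0, 0, 0]]], grip_force=4)

```text
clock: 15.35
tool_pos: [0.4854, -0.3317, 0.0477]
eef_rot: [0.985, 0.173, -0.0, -0.0]
contact_force: [-0.1, 0.1, 1.7]
opening: 0.248
finger_force: 4.0
```

step_arm(increments=[[[0, 0, 0], [0, 0, 0]], [[0, 0, 0], [0, 0, 0]], [[0, 0, 0], [0, 0, 0]], [[0, 0, 0], [0, 0, 0]], [[0, 0, 0], [0, 0, 0]], [[0, 0, 0], [0, 0, 0]], [[0, 0, 0], [0, 0, 0]], [[0, 0, 0], [0, 0, 0]], [[0, 0, 0], [0, 0, 0]], [[0, 0, 0], [0, 0, 0]]], fingers=0.5)

```text
clock: 16.35
tool_pos: [0.4854, -0.3318, 0.0477]
eef_rot: [0.985, 0.173, 0.0, 0.0]
contact_force: [0.9, -0.2, -0.1]
opening: 0.498
finger_force: 0.0
```

step_arm(increments=[[[0, 0, 0.5], [0, 0, 0]], [[0, 0, 1], [0, 0, 0]], [[0, 0, 1.5], [0, 0, 0]], [[0, 0, 2], [0, 0, 0]], [[0, 0, 2], [0, 0, 0]], [[0, 0, 2], [0, 0, 0]], [[0, 0, 3], [0, 0, 0]], [[0, 0, 3], [0, 0, 0]], [[0, 0, 3], [0, 0, 0]], [[0, 0, 2], [0, 0, 0]]])

```text
clock: 17.35
tool_pos: [0.4861, -0.3322, 0.2516]
eef_rot: [0.985, 0.173, 0.002, 0.001]
contact_force: [0.6, -1.0, -0.1]
opening: 0.495
finger_force: 0.0
```

Run:
```python
from h import *
snap('side','s4');print(r.get_state()['tool_pos'])
cv2.imwrite('pics/v4.png',cv2.resize(cv2.imread('pics/s4.png')[80:380,60:460],(800,600)))
```

```text
[ 0.48751304 -0.33297447  0.2541667 ]
```

View pics/v4.png

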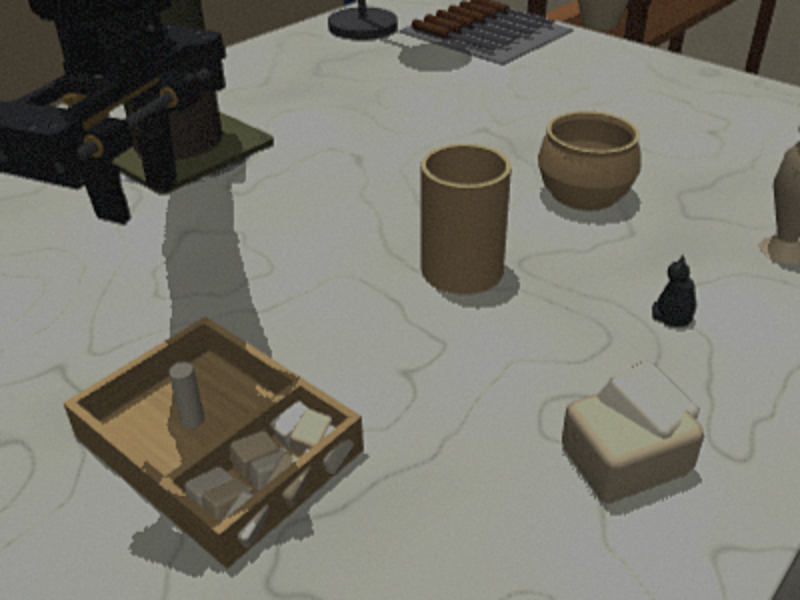

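The core stands upright on the clear tray floor at (187,395). The vase at (590,160) and the beaker at (465,220) are where they were, and the gripper is clear, so I'll hand in.

```bash
python3 -c "
from plant import r
print(r.finish_job())"
```

```text
the job is handed in; nothing more can be done
None
```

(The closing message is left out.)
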